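# Turn the six-sided tube block to its large hole

### The arm

A 6-joint arm with a two-finger parallel gripper is mounted at the origin on the work surface. World frame = base frame: x ahead of the robot, y to its left, z up, the work surface at z = 0. Lengths are in m, angles in rad, forces in N, time in s.
With the tool pointing down it reaches from about 0.25 to 0.725 m from the base axis. Payload 9.7 kg.
Tool frame: the origin (TCP) lies at the very end of the fingers, on their centre line; the grasp point (between the pads) lies 19 mm behind it; z points along the fingers, y is the line along which they close (so a half turn about z gives the same grasp; the last joint's range is limited). The gripper opens to 85 mm and grips with 20 to 120 N. Pads are 22 mm wide; open, the fingers measure 114 mm over their backs; the gripper's body (76 mm by 85 mm) begins 54 mm behind the grasp point. The pads swing forward as they close: fully open they stand 13 mm farther back than shut.
Start: joints at [-1.195, 0.087, 0.176, 1.66, 0, 1.571], TCP at [0.202, -0.512, 0.231] pointing down, gripper open.
Joint ranges: [-3.13, 3.13], [-0.85, 1.81], [-1.15, 1.24], [-2.2, 2.28], [-1.44, 1.52], [-3.14, 3.14]. Speed limits (rad/s): [2.22, 2.22, 2.57, 3.14, 3.14, 3.14].

### API

Orientations are given as [roll, pitch, yaw] about the fixed x, y, z axes, in that order (R = Rz(yaw) Ry(pitch) Rx(roll)).
In Python, from plant import status, imaging, job gives the robot as it stands.
- The arm moves only by the tool drive_tool, never from a script. Its argument "deltas" is a list of rows, each an object with "dp": the shift along the tool's x, y, z in cm, a list of three; "rotation": the turn, a rotation vector about the tool's x, y, z in degrees, a list of three; "jaw": the opening in per cent of the stroke, from 0 (shut) to 100 (fully open). In form: [{"dp": [dx, dy, dz], "rotation": [rx, ry, rz], "jaw": jaw}, ...]. A call has 1 to 5 rows; each row shifts and turns the commanded pose from where the row before left it, along the tool's axes as they then stand; what a row does not reach is not made up. A row lasts 1/10 s, in which the tool goes at most 50 mm and 8.59 degrees, less where a joint would pass 70% of its speed; a pose out of reach is approached as far as the arm can. A call is refused whole if a number of a shift passes 5 or a number of a turn 8.59, either way. A call with a gripper value outside its range is refused whole. The fingers move at their own pace and stop on an object; "force" is the grip in N (left out, the last holds). Time passes only in rows, so rows that do not move let the fingers close. It gives the time, the measured TCP pose, the force, the opening and the grip force at its end, in the units of the state.
- status.read_state(): the state, without advancing time (a new reading comes with each control period).
- imaging.camera(name): name is "scene" or "top"; returns a dict with "image" (480x640x3 uint8, red, green, blue), "range_z" (480x640 float32, m along the optical axis (not along the pixel's ray), 0 where there is no reading), "camera_matrix" (3x3 intrinsics, pixels), "world_from_camera" (4x4, takes a point from camera to world coordinates). Camera axes: x right, y down, z forward; pixel columns grow to the right and rows downward; lengths in m; the calibration is good to about 2 mm. A picture is of the moment at which its call begins.
- job.job_done(): hands the job in; it is judged then, once.
The state is a dict: "time_s": time; "joint_pos": joint angles; "qvel": joint speeds; "tau": joint torques, N m; "tcp_pos": TCP position; "eef_rot": TCP orientation; "ft_force": force on the tool from outside, world axes, zero at the start; "torque": the same for the moment, N m; "width": opening from 0.0 (shut) to 1.0 (fully open); "grip_force": force on a finger pad.
Only numpy, scipy, OpenCV 4.12 (cv2) and the standard library are available. Lean on these libraries where they do the work, as an engineer would, in place of code of your own. Each camera call takes 0.05 s, during which the arm holds its last target. There are 200 camera calls.

### The job

The six-sided aluminium tube block lies on the black rubber mat with its six-hole face up. Roll it over one face at a time so that first the two-hole face is up, set it down flat on the mat and let go of it, then take it again and roll it on to the next face, the one with the single large hole, and leave it lying flat on the mat with that face up, let go and still. Do not drop it and do not push the other things on the bench about.

Things in the scene. Friction and masses are not known exactly. Their poses are not given: they have to be found in the camera images.
- block: Tube block: loose bare-aluminium hexagonal prism, 56 mm across flats, 65 mm across corners, 56 mm long, about 0.33 kg. Origin at its centre, 28 mm above the mat's top when it lies flat. x runs along the prism through its two plain flat hexagonal ends (x = +-28 mm), a good pinch. At the start z points up. Each roll of this job is a turn of -60 degrees about the block's own x.
- face_six (a point): Centre of the face with six small dark holes (8 mm, 2 x 3; all holes are flush to the touch), up at the start; 28 mm from the block's centre along its +z; 56 mm above the mat's top when up. Its neighbours are the two-hole face and, on the other side, a face with three holes (11 mm) in a row. Axes as the block's.
- face_two (a point): Centre of the face with two holes (17 mm), between the six-hole and large-hole faces, 60 degrees from each; 28 mm from the block's centre; 56 mm above the mat's top when up. Each face is 56 x 32 mm. Axes as the block's.
- face_one (a point): Centre of the face with the single large hole (25 mm), next after the two-hole face; it looks sideways and down at the start. 28 mm from the block's centre; 56 mm above the mat's top when up. The two faces not listed otherwise are plain and with eight tiny holes. Axes as the block's.
- mat: Flat black rubber mat fixed to the bench, 300 mm along its x, 460 mm along its y, 4 mm thick. Origin at the centre of its underside, on the bench top; z up. The block starts near its middle, more than 55 mm clear of the other things on it.
- dish: Bystander: closed clear petri dish on the mat near a corner, 91 mm across, 16 mm high. Origin under its centre.
- slidebox: Bystander: grey slide box with white lid on the mat near a corner, 87 x 47 x 34 mm. Origin under its centre, x along its length.
- forceps: Bystander: steel forceps lying on the mat near a corner, 126 mm long along x, 8 mm high. Origin under the middle.
- rack: Bystander: white square-section plastic tube rack on the bench beyond the mat, 110 (x) x 52 x 52 mm. Origin under its centre.
- bottle: Bystander: amber bottle on the bench beyond the mat, 68 mm across, 150 mm high. Origin under its centre.
- beaker: Bystander: glass beaker on the bench beyond the mat, 72 mm across, 90 mm high. Origin under its centre.
- marker: Bystander: marker pen lying on the bench on the robot's right, 133 mm long along x, 15 mm thick. Origin under its middle.

How it is judged:
By the outcome, as a careful person would: the job done as asked, in the order asked, and still so for the second after the job is handed in, with the robot touching nothing.
It also fails if it takes over 58 s, if anything falls off the work surface, if the arm or the gripper's body presses on something with over 40 N, if the wrist force passes 120 N, or if a joint passes its speed limit or range.

## Working session

There is one attempt and no reset: what is moved stays moved. The work goes in short steps, Python scripts to look and compute and a tool call to move; the robot and the scene stay as the last step left them, time stands still between calls to the robot, and variables do not carry over. Pictures are saved under pics/ and viewed, at most 10 in all, crops included, and the job is handed in when it is done.

Besides the shell and the picture viewer there is one more tool, called after ">>>" in YAML: its name, and indented under it one key for each argument. drive_tool: Moves the arm, as the interface text tells. Its arguments: {"type":"object","properties":{"deltas":{"type":"array","items":{"type":"object","properties":{"dp":{"type":"array","items":{"type":"number"}},"rotation":{"type":"array","items":{"type":"number"}},"jaw":{"type":"number"}}}},"force":{"type":"number"}},"required":["deltas"]}

```bash
mkdir -p pics
cat > h.py <<'E'
import numpy as np,cv2
from plant import status,imaging,job
def cloud(c):
    z=c["range_z"];K=c["camera_matrix"];v,u=np.indices(z.shape)
    P=np.stack([(u-K[0,2])/K[0,0]*z,(v-K[1,2])/K[1,1]*z,z],-1)
    T=c["world_from_camera"];P=P@T[:3,:3].T+T[:3,3];P[z==0]=np.nan
    return P
E
python3 - <<'E'
from h import *
print(status.read_state())
for n in("scene","top"):
    c=imaging.camera(n);cv2.imwrite(f"pics/{n}0.png",c["image"][:,:,::-1])
    print(n,c["world_from_camera"].round(3).tolist(),c["camera_matrix"].round(1).tolist())
    np.savez(f"{n}0.npz",P=cloud(c),im=c["image"])
E
```

```text
{'time_s': 0.0, 'joint_pos': array([-1.19501221e+00,  8.74570457e-02,  1.75103523e-01,  1.65979039e+00,
       -1.91454323e-05,  1.57080618e+00]), 'qvel': array([-0.00017099,  0.00163963,  0.00070809, -0.00058878, -0.00048922,
       -0.00222623]), 'tau': array([ 6.86362728e-04, -5.20393431e+01,  4.64802575e+01,  1.62882416e-02,
       -2.80644218e-05,  2.22476774e-05]), 'tcp_pos': array([ 0.20175943, -0.51140352,  0.23056902]), 'eef_rot': array([-3.14024507e+00,  1.91586932e-05,  3.75774291e-01]), 'ft_force': array([-0.14946835,  0.06821229, -0.34006715]), 'torque': array([ 0.06189516,  0.00935885, -0.03425441]), 'grip_force': 0.0, 'width': 1.0033592552065589}
scene [[0.759, 0.494, -0.424, 0.938], [0.65, -0.592, 0.476, -0.501], [-0.016, -0.637, -0.771, 0.743], [0.0, 0.0, 0.0, 1.0]] [[447.7, 0.0, 313.8], [0.0, 447.7, 231.5], [0.0, 0.0, 1.0]]
top [[0.003, -0.995, 0.099, 0.457], [-1.0, -0.003, 0.006, -0.075], [-0.006, -0.099, -0.995, 1.306], [0.0, 0.0, 0.0, 1.0]] [[517.8, 0.0, 317.4], [0.0, 517.8, 238.1], [0.0, 0.0, 1.0]]
```

View pics/top0.png

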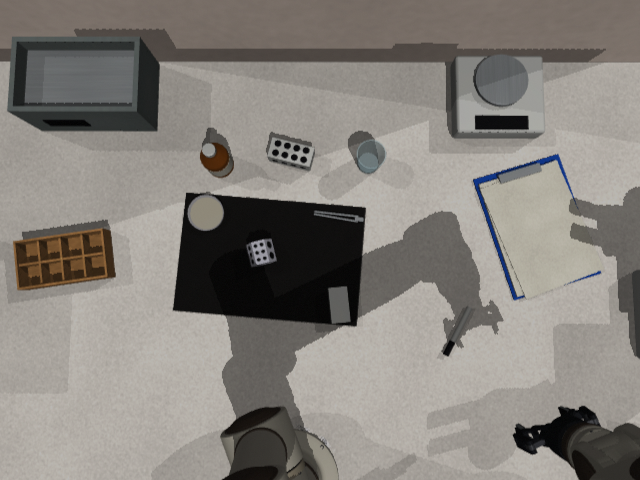

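View pics/scene0.png

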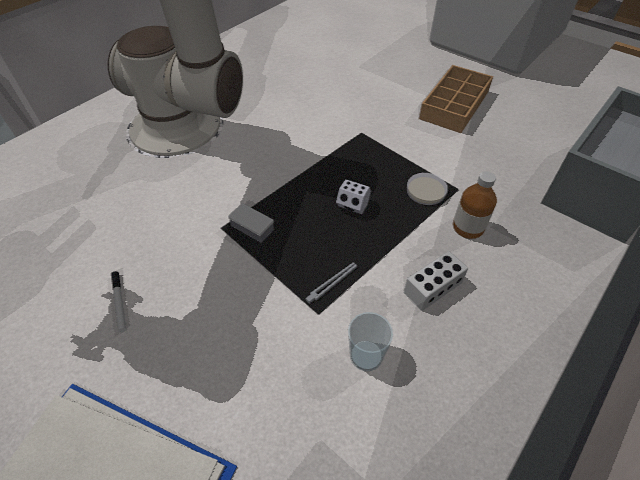

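The top view shows the block at (261,252), six-hole face up, with the dish at (205,212), slide box at (340,304) and forceps at (338,215). In the scene view the block is at (353,195). I'll enlarge the block in both views and fit its pose.

Run:
```python
from h import *
a=np.load("top0.npz");b=np.load("scene0.npz")
A=cv2.resize(a["im"][227:277,236:286],(400,400),interpolation=cv2.INTER_CUBIC)
B=cv2.resize(b["im"][170:220,328:378],(400,400),interpolation=cv2.INTER_CUBIC)
cv2.imwrite("pics/crop0.png",np.hstack([A,B])[:,:,::-1])
P=a["P"];
w=P[200:310,190:330].reshape(-1,3);w=w[~np.isnan(w[:,0])]
print("mat z",np.median(w[:,2]))
m=(np.abs(P[...,0]-P[252,261,0])<.05)&(np.abs(P[...,1]-P[252,261,1])<.05)
for lo,hi in((.05,.075),(.02,.075)):
    for n,Q in(("top",P),("scene",b["P"])):
        q=Q[(np.abs(Q[...,0]-P[252,261,0])<.05)&(np.abs(Q[...,1]-P[252,261,1])<.05)&(Q[...,2]>lo)&(Q[...,2]<hi)]
        r=cv2.minAreaRect(q[:,:2].astype(np.float32)*1000);print(n,lo,len(q),r,np.median(q[:,2]),q.mean(0).round(4))
for n,(v,u) in dict(dish=(212,205),box=(304,340),forceps=(215,338),forcL=(212,316),forcR=(218,362)).items(): print(n,P[v,u].round(3))
```

```text
mat z 0.00404664158336332
top 0.05 419 ((546.4662475585938, 70.8504638671875), (56.35666275024414, 46.9898567199707), 14.273845672607422) 0.0589280262331171 [0.5461 0.0706 0.0585]
scene 0.05 411 ((548.8204345703125, 67.06796264648438), (56.71071243286133, 42.17243957519531), 13.007162094116211) 0.058480794970280026 [0.5505 0.0648 0.0576]
top 0.02 630 ((546.3255615234375, 71.3682861328125), (56.35225296020508, 65.1811752319336), 14.338489532470703) 0.05642326790022978 [0.5459 0.0692 0.0525]
scene 0.02 758 ((548.606689453125, 67.88429260253906), (56.9609489440918, 63.992401123046875), 13.825980186462402) 0.05226686975288947 [0.5545 0.0585 0.0487]
dish [0.65  0.215 0.021]
box [ 0.422 -0.123  0.039]
forceps [ 0.644 -0.119  0.012]
forcL [ 0.652 -0.064  0.012]
forcR [ 0.636 -0.179  0.016]
```

View pics/crop0.png

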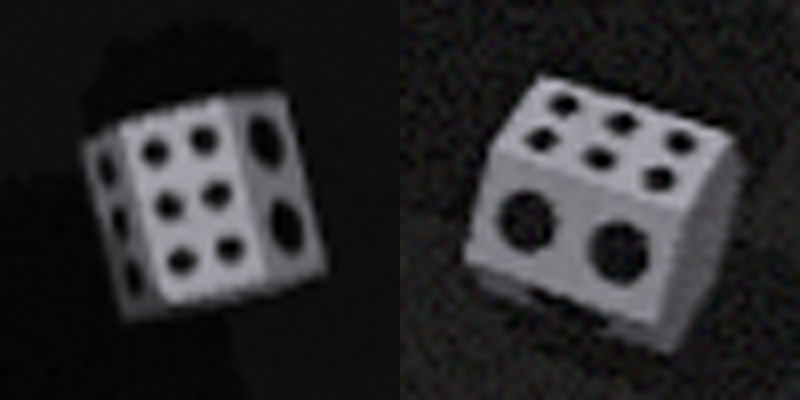

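The crop shows the two-hole face on the block's -y side. The block's x axis is therefore at yaw about +14°, with the centre near (0.547, 0.070, 0.032). Plan: pinch the ends with the tool tilted +30°, lift, turn -60° about tool y, set down, release, and repeat.

```bash
cat >> h.py <<'E'
from scipy.spatial.transform import Rotation as Ro
def plan(center,yaw,tilt,back,n,lead=.019):
    """equal rows taking TCP to the pose pinching `center`, backed off along tool z (m)"""
    s=status.read_state();R0=Ro.from_euler("xyz",s["eef_rot"])
    R1=Ro.from_euler("xyz",[180,0,yaw+90],degrees=True)*Ro.from_euler("y",tilt,degrees=True)
    t=np.array(center)+R1.as_matrix()[:,2]*(lead-back)
    r=(R0.inv()*R1).as_rotvec()/n
    S=sum((R0*Ro.from_rotvec(k*r)).as_matrix() for k in range(n))
    d=np.linalg.solve(S,t-s["tcp_pos"])
    print("t",round(s["time_s"],2),"target",t.round(4),"n",n,"dp cm",(d*100).round(2),"rot",np.degrees(r).round(2),"f",s["ft_force"].round(1),"w",s["width"])
E
python3 -c "
from h import *
plan((.547,.07,.032),14,30,.1,20)"
```

```text
t 0.1 target [0.5568 0.0307 0.1021] n 20 dp cm [3.3  0.33 1.49] rot [ 1.07  1.23 -4.02] f [-0.8 -0.  -0.1] w 1.0019385294326086
```

```bash
python3 -c "
from h import *
plan((.547,.03,.032),14,0,.21,20)"
```

```text
t 0.1 target [0.547 0.03  0.223] n 20 dp cm [3.5  0.2  0.04] rot [-0.   -0.   -4.12] f [-0.8 -0.  -0.1] w 1.0019385294326086
```

>>> drive_tool:
  deltas:
    - {"dp": [3.5,0.2,0],"rotation": [0,0,-4.1],"jaw": 100}
    - {"dp": [3.5,0.2,0],"rotation": [0,0,-4.1],"jaw": 100}
    - {"dp": [3.5,0.2,0],"rotation": [0,0,-4.1],"jaw": 100}
    - {"dp": [3.5,0.2,0],"rotation": [0,0,-4.1],"jaw": 100}
    - {"dp": [3.5,0.2,0],"rotation": [0,0,-4.1],"jaw": 100}
  force: 40

```text
time_s: 0.6
tcp_pos: [0.3591, -0.4331, 0.2307]
eef_rot: [-3.141, -0.0, 0.736]
ft_force: [0.1, -0.2, 0.4]
width: 1.002
grip_force: 0.0
```

>>> drive_tool:
  deltas:
    - {"dp": [3.5,0.2,0],"rotation": [0,0,-4.1],"jaw": 100}
    - {"dp": [3.5,0.2,0],"rotation": [0,0,-4.1],"jaw": 100}
    - {"dp": [3.5,0.2,0],"rotation": [0,0,-4.1],"jaw": 100}
    - {"dp": [3.5,0.2,0],"rotation": [0,0,-4.1],"jaw": 100}
    - {"dp": [3.5,0.2,0],"rotation": [0,0,-4.1],"jaw": 100}

```text
time_s: 1.1
tcp_pos: [0.4778, -0.3052, 0.2307]
eef_rot: [-3.141, -0.0, 1.094]
ft_force: [-0.1, -0.6, -0.6]
width: 1.005
grip_force: 0.0
```

>>> drive_tool:
  deltas:
    - {"dp": [3.5,0.2,0],"rotation": [0,0,-4.1],"jaw": 100}
    - {"dp": [3.5,0.2,0],"rotation": [0,0,-4.1],"jaw": 100}
    - {"dp": [3.5,0.2,0],"rotation": [0,0,-4.1],"jaw": 100}
    - {"dp": [3.5,0.2,0],"rotation": [0,0,-4.1],"jaw": 100}
    - {"dp": [3.5,0.2,0],"rotation": [0,0,-4.1],"jaw": 100}

```text
time_s: 1.6
tcp_pos: [0.5442, -0.144, 0.2307]
eef_rot: [-3.141, -0.0, 1.452]
ft_force: [1.1, -0.7, -0.3]
width: 1.002
grip_force: 0.0
```

>>> drive_tool:
  deltas:
    - {"dp": [3.5,0.2,0],"rotation": [0,0,-4.1],"jaw": 100}
    - {"dp": [3.5,0.2,0],"rotation": [0,0,-4.1],"jaw": 100}
    - {"dp": [3.5,0.2,0],"rotation": [0,0,-4.1],"jaw": 100}
    - {"dp": [3.5,0.2,0],"rotation": [0,0,-4.1],"jaw": 100}
    - {"dp": [3.5,0.2,0],"rotation": [0,0,-4.1],"jaw": 100}

```text
time_s: 2.1
tcp_pos: [0.5498, 0.0303, 0.2307]
eef_rot: [-3.141, -0.0, 1.81]
ft_force: [0.6, 0.5, -0.3]
width: 1.001
grip_force: 0.0
```

```bash
python3 -c "
from h import *
plan((.547,.07,.032),14,30,.1,5)"
```

```text
t 2.1 target [0.5568 0.0307 0.1021] n 5 dp cm [-0.57  0.14  2.54] rot [ 0.01  6.   -0.06] f [ 0.6  0.5 -0.3] w 1.0005790062764293
```

>>> drive_tool:
  deltas:
    - {"dp": [-0.55,0.15,2.5],"rotation": [0,6,0],"jaw": 100}
    - {"dp": [-0.55,0.15,2.5],"rotation": [0,6,0],"jaw": 100}
    - {"dp": [-0.55,0.15,2.5],"rotation": [0,6,0],"jaw": 100}
    - {"dp": [-0.55,0.15,2.5],"rotation": [0,6,0],"jaw": 100}
    - {"dp": [-0.55,0.15,2.5],"rotation": [0,6,0],"jaw": 100}

```text
time_s: 2.6
tcp_pos: [0.5577, 0.0296, 0.1039]
eef_rot: [3.14, -0.528, 1.807]
ft_force: [0.4, -0.2, 0.3]
width: 0.998
grip_force: 0.0
```

Run:
```python
from h import *
c=imaging.camera("scene");cv2.imwrite("pics/s1.png",cv2.resize(c["image"][60:260,220:460],(720,600))[:,:,::-1])
plan((.547,.07,.032),14,30,0,10)
```

```text
t 2.65 target [0.5447 0.0792 0.0155] n 10 dp cm [0.03 0.02 0.96] rot [-0.01 -0.07 -0.07] f [-3.9 -1.6 -6.5] w 0.997767248458627
```

View pics/s1.png

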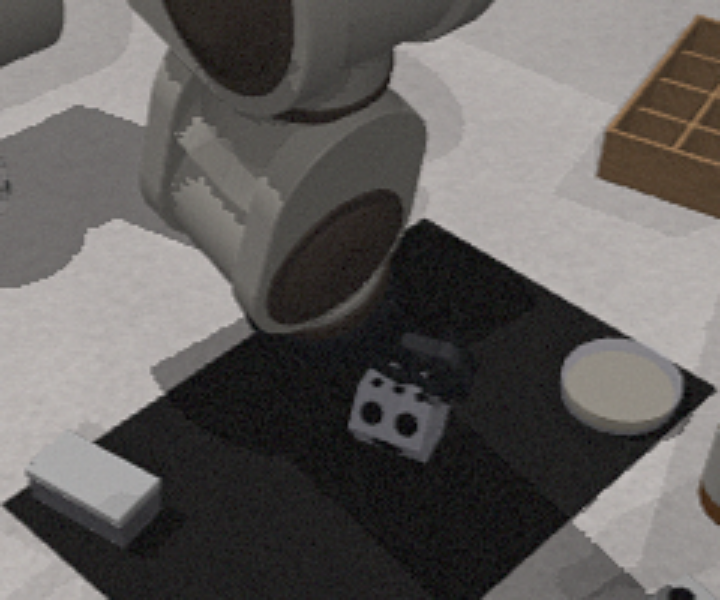

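The gripper, a dark shape at about (430,360), hovers behind and above the block with the wrist leaning to the robot's right, as planned. The block at (400,415) is undisturbed. Now I advance along the tool axis.

>>> drive_tool:
  deltas:
    - {"dp": [0,0,1.4],"rotation": [0,0,0],"jaw": 100}
    - {"dp": [0,0,1.4],"rotation": [0,0,0],"jaw": 100}
    - {"dp": [0,0,1.4],"rotation": [0,0,0],"jaw": 100}
    - {"dp": [0,0,1.4],"rotation": [0,0,0],"jaw": 100}
    - {"dp": [0,0,1.4],"rotation": [0,0,0],"jaw": 100}

```text
time_s: 3.15
tcp_pos: [0.5493, 0.065, 0.044]
eef_rot: [3.14, -0.522, 1.809]
ft_force: [0.5, 0.1, 0.9]
width: 0.999
grip_force: 0.0
```

Run:
```python
from h import *
c=imaging.camera("scene")
c2=imaging.camera("top")
A=cv2.resize(c["image"][150:230,300:400],(500,400),interpolation=cv2.INTER_CUBIC)
B=cv2.resize(c2["image"][220:280,230:290],(300,300),interpolation=cv2.INTER_CUBIC)
o=np.zeros((400,800,3),np.uint8);o[:,:500]=A;o[:300,500:]=B
cv2.imwrite("pics/s2.png",np.clip(o*1.8,0,255).astype(np.uint8)[:,:,::-1])
plan((.547,.07,.032),14,30,0,5)
```

```text
t 3.25 target [0.5447 0.0792 0.0155] n 5 dp cm [-0.02 -0.    0.62] rot [ 0.02 -0.   -0.07] f [ 0.5 -0.5  0.3] w 0.9956440489662791
```

View pics/s2.png

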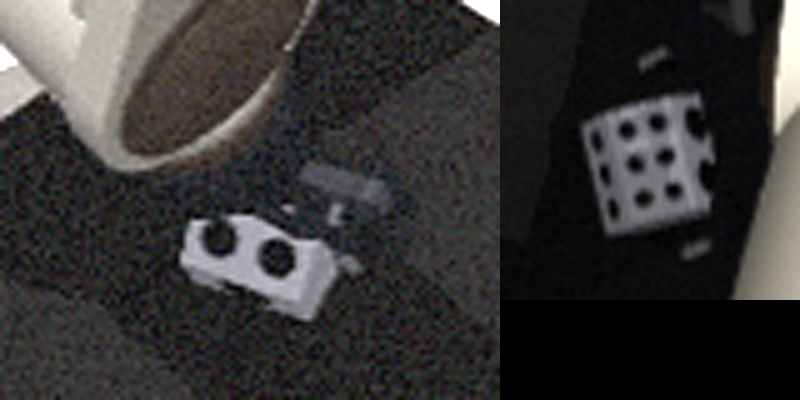

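The top view shows the two fingertips at crop positions (655,58) and (697,248), straddling the two plain ends with even gaps. I continue in and close.

>>> drive_tool:
  deltas:
    - {"dp": [0,0,0.6],"rotation": [0,0,0],"jaw": 100}
    - {"dp": [0,0,0.6],"rotation": [0,0,0],"jaw": 100}
    - {"dp": [0,0,0.6],"rotation": [0,0,0],"jaw": 100}
    - {"dp": [0,0,0.6],"rotation": [0,0,0],"jaw": 100}
    - {"dp": [0,0,0.6],"rotation": [0,0,0],"jaw": 100}

```text
time_s: 3.75
tcp_pos: [0.5458, 0.0785, 0.0177]
eef_rot: [-3.142, -0.524, 1.807]
ft_force: [0.3, 1.2, -0.5]
width: 1.001
grip_force: 0.0
```

>>> drive_tool:
  deltas:
    - {"dp": [0,0,0],"rotation": [0,0,0],"jaw": 70}
    - {"dp": [0,0,0],"rotation": [0,0,0],"jaw": 60}
    - {"dp": [0,0,0],"rotation": [0,0,0],"jaw": 40}
    - {"dp": [0,0,0],"rotation": [0,0,0],"jaw": 30}
    - {"dp": [0,0,0],"rotation": [0,0,0],"jaw": 20}
  force: 50

```text
time_s: 4.25
tcp_pos: [0.5461, 0.0782, 0.0184]
eef_rot: [3.141, -0.523, 1.807]
ft_force: [1.7, -1.2, 1.6]
width: 0.65
grip_force: 53.5
```

>>> drive_tool:
  deltas:
    - {"dp": [0,0,0],"rotation": [0,0,0],"jaw": 20}
    - {"dp": [0,0,0],"rotation": [0,0,0],"jaw": 20}
    - {"dp": [0,0,0],"rotation": [0,0,0],"jaw": 20}

```text
time_s: 4.55
tcp_pos: [0.5461, 0.0783, 0.0184]
eef_rot: [3.141, -0.523, 1.807]
ft_force: [1.0, -2.7, 3.5]
width: 0.648
grip_force: 53.7
```

>>> drive_tool:
  deltas:
    - {"dp": [0.25,0,-0.43],"rotation": [0,0,0],"jaw": 20}
    - {"dp": [0.25,0,-0.43],"rotation": [0,0,0],"jaw": 20}
    - {"dp": [0.25,0,-0.43],"rotation": [0,0,0],"jaw": 20}
    - {"dp": [0.25,0,-0.43],"rotation": [0,0,0],"jaw": 20}
    - {"dp": [0.25,0,-0.43],"rotation": [0,0,0],"jaw": 20}

```text
time_s: 5.05
tcp_pos: [0.5458, 0.0785, 0.0434]
eef_rot: [-3.141, -0.524, 1.807]
ft_force: [0.1, -0.4, -3.4]
width: 0.652
grip_force: 53.4
```

>>> drive_tool:
  deltas:
    - {"dp": [0,0,0],"rotation": [0,-5,0],"jaw": 20}
    - {"dp": [0,0,0],"rotation": [0,-5,0],"jaw": 20}
    - {"dp": [0,0,0],"rotation": [0,-5,0],"jaw": 20}
    - {"dp": [0,0,0],"rotation": [0,-5,0],"jaw": 20}
    - {"dp": [0,0,0],"rotation": [0,-5,0],"jaw": 20}

```text
time_s: 5.55
tcp_pos: [0.5459, 0.0785, 0.0437]
eef_rot: [3.141, -0.084, 1.807]
ft_force: [0.3, 0.7, -3.0]
width: 0.65
grip_force: 53.4
```

>>> drive_tool:
  deltas:
    - {"dp": [0,0,0],"rotation": [0,-5,0],"jaw": 20}
    - {"dp": [0,0,0],"rotation": [0,-5,0],"jaw": 20}
    - {"dp": [0,0,0],"rotation": [0,-5,0],"jaw": 20}
    - {"dp": [0,0,0],"rotation": [0,-5,0],"jaw": 20}
    - {"dp": [0,0,0],"rotation": [0,-5,0],"jaw": 20}

```text
time_s: 6.05
tcp_pos: [0.5458, 0.0788, 0.0437]
eef_rot: [3.141, 0.352, 1.807]
ft_force: [0.2, -0.5, -4.1]
width: 0.651
grip_force: 53.4
```

>>> drive_tool:
  deltas:
    - {"dp": [0,0,0],"rotation": [0,-5,0],"jaw": 20}
    - {"dp": [0,0,0],"rotation": [0,-5,0],"jaw": 20}
    - {"dp": [0,0,0],"rotation": [0,0,0],"jaw": 20}

```text
time_s: 6.35
tcp_pos: [0.5449, 0.0798, 0.0418]
eef_rot: [-3.139, 0.524, 1.811]
ft_force: [0.5, 0.0, -3.1]
width: 0.652
grip_force: 53.6
```

```bash
cat >> h.py <<'E'
def block(x,y,zlo,name):
    """fit planes to the block's points in both views: dominant normals, and save pics"""
    ims=[]
    for n in("scene","top"):
        c=imaging.camera(n);Q=cloud(c);g=c["image"].max(-1)
        m=(np.abs(Q[...,0]-x)<.05)&(np.abs(Q[...,1]-y)<.05)&(Q[...,2]>zlo)&(Q[...,2]<.11)&(g>70)
        q=Q[m];v,u=np.nonzero(m);hi=q[:,2].max()
        print(n,len(q),"zmax",np.percentile(q[:,2],95).round(4),"mean",q.mean(0).round(4),cv2.minAreaRect((q[:,:2]*1000).astype(np.float32)))
        t=q[q[:,2]>np.percentile(q[:,2],95)-.006];A=np.c_[t[:,:2]-t[:,:2].mean(0),np.ones(len(t))]
        s=np.linalg.lstsq(A,t[:,2],rcond=None)[0];print("  top slope deg",np.degrees(s[:2]).round(1),"z",s[2].round(4),len(t),t.mean(0).round(4))
        a,b=int(np.median(v)),int(np.median(u))
        ims.append(cv2.resize(c["image"][a-40:a+40,b-40:b+40],(400,400),interpolation=cv2.INTER_CUBIC))
    cv2.imwrite(name,np.clip(np.hstack(ims)*1.5,0,255).astype(np.uint8)[:,:,::-1])
E
python3 - <<'E'
from h import *
s=status.read_state();print(s["time_s"],s["tcp_pos"],s["eef_rot"],s["ft_force"].round(1),s["joint_pos"].round(2))
R=Ro.from_euler("xyz",s["eef_rot"]).as_matrix();b=s["tcp_pos"]-.019*R[:,2];print(b)
block(b[0],b[1],.03,"pics/s3.png")
E
```

```text
6.35 [0.5448873  0.0798463  0.04178816] [-3.13855192  0.52417562  1.81082876] [ 0.5  0.  -3.1] [ 0.4   0.17 -0.18  1.32 -0.52  1.76]
[0.5426827  0.08909684 0.05823708]
scene 608 zmax 0.083 mean [0.5492 0.0735 0.0702] ((545.4012451171875, 78.42762756347656), (68.75718688964844, 50.352561950683594), 13.371826171875)
  top slope deg [-1.1  2. ] z 0.081 287 [0.5453 0.0827 0.081 ]
top 377 zmax 0.0859 mean [0.5454 0.0796 0.0777] ((544.6470336914062, 80.58442687988281), (64.23597717285156, 49.320159912109375), 14.058822631835938)
  top slope deg [-0.1  1.1] z 0.0832 226 [0.5438 0.0857 0.0832]
```

View pics/s3.png

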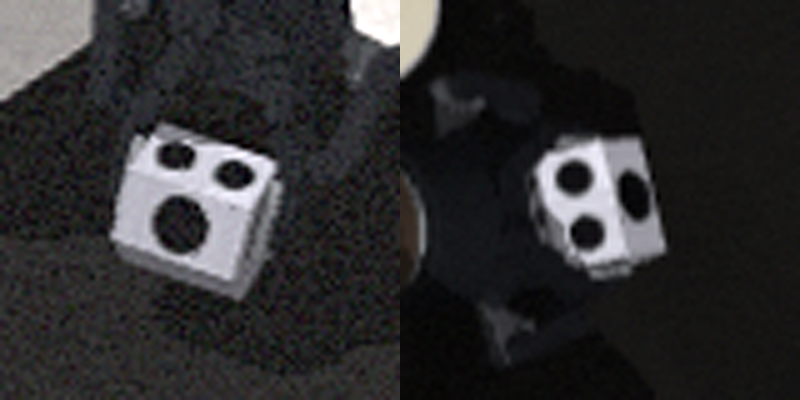

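The two-hole face at crop position (580,205) is now up and level, and the large-hole face is next to it. Now lower it.

>>> drive_tool:
  deltas:
    - {"dp": [0.2,0,0.35],"rotation": [0,0,0],"jaw": 20}
    - {"dp": [0.2,0,0.35],"rotation": [0,0,0],"jaw": 20}
    - {"dp": [0.2,0,0.35],"rotation": [0,0,0],"jaw": 20}
    - {"dp": [0.2,0,0.35],"rotation": [0,0,0],"jaw": 20}
    - {"dp": [0.2,0,0.35],"rotation": [0,0,0],"jaw": 20}

```text
time_s: 6.95
tcp_pos: [0.5458, 0.0782, 0.0224]
eef_rot: [-3.142, 0.523, 1.807]
ft_force: [0.6, 0.0, -4.1]
width: 0.647
grip_force: 53.6
```

>>> drive_tool:
  deltas:
    - {"dp": [0.05,0,0.09],"rotation": [0,0,0],"jaw": 20}
    - {"dp": [0,0,0],"rotation": [0,0,0],"jaw": 20}

```text
time_s: 7.15
tcp_pos: [0.5457, 0.0783, 0.0215]
eef_rot: [-3.141, 0.524, 1.807]
ft_force: [0.4, 0.1, -3.0]
width: 0.649
grip_force: 53.6
```

>>> drive_tool:
  deltas:
    - {"dp": [0.05,0,0.09],"rotation": [0,0,0],"jaw": 20}
    - {"dp": [0,0,0],"rotation": [0,0,0],"jaw": 20}

```text
time_s: 7.35
tcp_pos: [0.5459, 0.0784, 0.0208]
eef_rot: [3.141, 0.524, 1.807]
ft_force: [-0.5, -0.2, -3.5]
width: 0.653
grip_force: 53.6
```

>>> drive_tool:
  deltas:
    - {"dp": [0.05,0,0.09],"rotation": [0,0,0],"jaw": 20}
    - {"dp": [0,0,0],"rotation": [0,0,0],"jaw": 20}

```text
time_s: 7.55
tcp_pos: [0.5458, 0.0784, 0.0197]
eef_rot: [-3.142, 0.524, 1.807]
ft_force: [0.2, -0.2, -3.4]
width: 0.647
grip_force: 53.6
```

>>> drive_tool:
  deltas:
    - {"dp": [0.05,0,0.09],"rotation": [0,0,0],"jaw": 20}
    - {"dp": [0,0,0],"rotation": [0,0,0],"jaw": 20}

```text
time_s: 7.75
tcp_pos: [0.5459, 0.0783, 0.0196]
eef_rot: [3.141, 0.524, 1.807]
ft_force: [-3.7, 1.2, 4.5]
width: 0.652
grip_force: 54.0
```

>>> drive_tool:
  deltas:
    - {"dp": [0.03,0,0.05],"rotation": [0,0,0],"jaw": 20}
    - {"dp": [0,0,0],"rotation": [0,0,0],"jaw": 20}
  force: 30

```text
time_s: 7.95
tcp_pos: [0.5459, 0.0783, 0.0195]
eef_rot: [3.141, 0.524, 1.807]
ft_force: [-7.2, 0.8, 11.1]
width: 0.647
grip_force: 54.8
```

>>> drive_tool:
  deltas:
    - {"dp": [0,0,0],"rotation": [0,0,0],"jaw": 66}
    - {"dp": [0,0,0],"rotation": [0,0,0],"jaw": 70}
    - {"dp": [0,0,0],"rotation": [0,0,0],"jaw": 80}
    - {"dp": [0,0,0],"rotation": [0,0,0],"jaw": 100}
    - {"dp": [0,0,0],"rotation": [0,0,0],"jaw": 100}

```text
time_s: 8.45
tcp_pos: [0.5459, 0.0783, 0.0181]
eef_rot: [3.141, 0.524, 1.807]
ft_force: [0.4, 0.2, -0.4]
width: 1.003
grip_force: 0.0
```

Run:
```python
from h import *
s=status.read_state();print(s["time_s"],s["width"],s["ft_force"].round(1))
block(.5437,.085,.02,"pics/s4.png")
```

```text
8.45 1.0028185111876258 [ 0.4  0.2 -0.4]
scene 643 zmax 0.0608 mean [0.5507 0.0755 0.0491] ((548.365478515625, 77.524169921875), (98.34510803222656, 59.68231201171875), 27.539400100708008)
  top slope deg [-0.5  2.7] z 0.0588 295 [0.5456 0.0824 0.0588]
top 388 zmax 0.0628 mean [0.5442 0.0798 0.0554] ((544.4502563476562, 80.65824890136719), (94.21892547607422, 51.74497604370117), 13.886005401611328)
  top slope deg [0.3 0.8] z 0.0602 243 [0.5429 0.0855 0.0602]
```

View pics/s4.png

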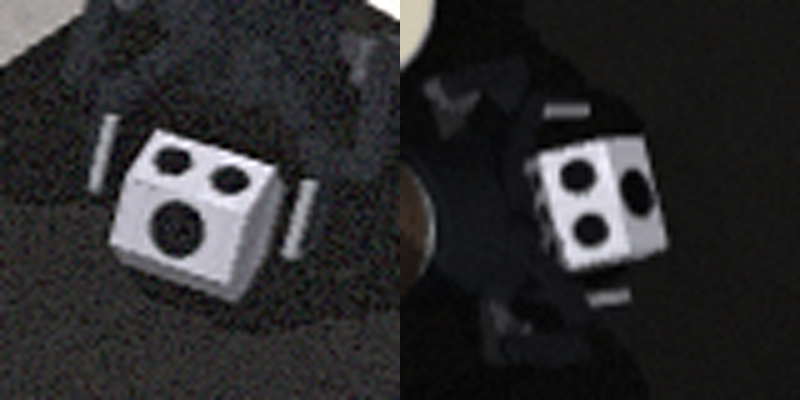

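The two-hole face is up at crop position (580,205) and flat, with its top at z ≈ 0.060. Both fingers are clear of the ends. I back out, then swing to the +30° side.

>>> drive_tool:
  deltas:
    - {"dp": [0,0,-1],"rotation": [0,0,0],"jaw": 100}
    - {"dp": [0,0,-2],"rotation": [0,0,0],"jaw": 100}
    - {"dp": [0,0,-2.5],"rotation": [0,0,0],"jaw": 100}
    - {"dp": [0,0,-2.5],"rotation": [0,0,0],"jaw": 100}
    - {"dp": [0,0,-2],"rotation": [0,0,0],"jaw": 100}

```text
time_s: 9.05
tcp_pos: [0.5342, 0.1279, 0.1067]
eef_rot: [3.14, 0.523, 1.806]
ft_force: [0.3, 0.3, 0.1]
width: 1.0
grip_force: 0.0
```

Run:
```python
from h import *
plan((.544,.086,.032),14,30,.1,10)
```

```text
t 9.05 target [0.5538 0.0467 0.1021] n 10 dp cm [-0.87 -0.    0.09] rot [ 0.01  6.   -0.05] f [0.3 0.3 0.1] w 0.9998101318404464
```

>>> drive_tool:
  deltas:
    - {"dp": [-0.87,0,0.1],"rotation": [0,6,0],"jaw": 100}
    - {"dp": [-0.87,0,0.1],"rotation": [0,6,0],"jaw": 100}
    - {"dp": [-0.87,0,0.1],"rotation": [0,6,0],"jaw": 100}
    - {"dp": [-0.87,0,0.1],"rotation": [0,6,0],"jaw": 100}
    - {"dp": [-0.87,0,0.1],"rotation": [0,6,0],"jaw": 100}

```text
time_s: 9.55
tcp_pos: [0.5445, 0.0858, 0.1151]
eef_rot: [3.139, -0.004, 1.807]
ft_force: [-0.4, -0.1, 0.4]
width: 1.0
grip_force: 0.0
```

>>> drive_tool:
  deltas:
    - {"dp": [-0.87,0,0.1],"rotation": [0,6,0],"jaw": 100}
    - {"dp": [-0.87,0,0.1],"rotation": [0,6,0],"jaw": 100}
    - {"dp": [-0.87,0,0.1],"rotation": [0,6,0],"jaw": 100}
    - {"dp": [-0.87,0,0.1],"rotation": [0,6,0],"jaw": 100}
    - {"dp": [-0.87,0,0.1],"rotation": [0,6,0],"jaw": 100}

```text
time_s: 10.05
tcp_pos: [0.5543, 0.0454, 0.101]
eef_rot: [3.139, -0.527, 1.808]
ft_force: [0.8, 0.1, -0.8]
width: 1.002
grip_force: 0.0
```

Run:
```python
from h import *
block(.544,.086,.02,"pics/s5.png")
plan((.544,.086,.032),14,30,0,10)
```

```text
scene 424 zmax 0.0599 mean [0.5518 0.0678 0.0457] ((545.9478149414062, 79.9157943725586), (56.98539352416992, 56.48556900024414), 15.195233345031738)
  top slope deg [-1.9  5.2] z 0.0581 154 [0.5461 0.0728 0.0581]
top 209 zmax 0.0631 mean [0.544  0.0865 0.0582] ((543.065185546875, 91.3027114868164), (55.83364486694336, 56.73569869995117), 0.6052339673042297)
  top slope deg [-0.4 -0.6] z 0.0603 166 [0.5426 0.0845 0.0603]
t 10.15 target [0.5417 0.0952 0.0155] n 10 dp cm [0.04 0.01 0.97] rot [ 0.01 -0.02 -0.07] f [ 0.1 -0.4 -0.7] w 0.998860849934408
```

View pics/s5.png

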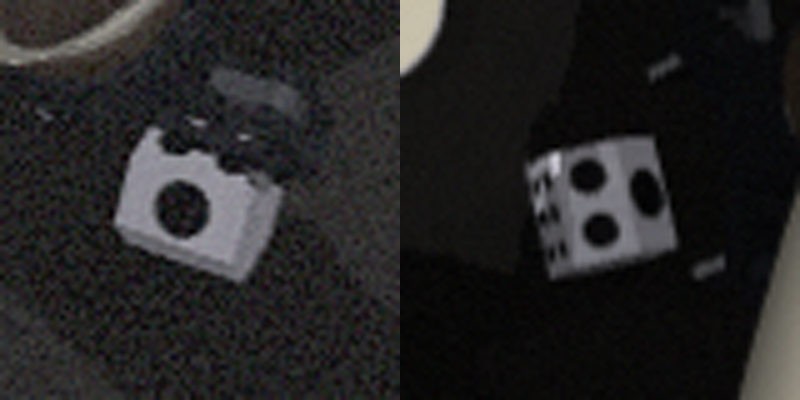

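The block rests two-hole face up and released, with the fingertips at (664,67) and (709,265) lined up with its ends. I advance and pinch.

>>> drive_tool:
  deltas:
    - {"dp": [0,0,1.4],"rotation": [0,0,0],"jaw": 100}
    - {"dp": [0,0,1.4],"rotation": [0,0,0],"jaw": 100}
    - {"dp": [0.1,0,1.4],"rotation": [0,0,0],"jaw": 100}
    - {"dp": [0.1,0,1.4],"rotation": [0,0,0],"jaw": 100}
    - {"dp": [0.1,0,1.4],"rotation": [0,0,0],"jaw": 100}

```text
time_s: 10.65
tcp_pos: [0.5443, 0.0838, 0.0396]
eef_rot: [3.141, -0.523, 1.808]
ft_force: [-0.8, 0.5, -0.0]
width: 1.003
grip_force: 0.0
```

>>> drive_tool:
  deltas:
    - {"dp": [0,0,0.5],"rotation": [0,0,0],"jaw": 100}
    - {"dp": [0,0,0.5],"rotation": [0,0,0],"jaw": 100}
    - {"dp": [0,0,0.5],"rotation": [0,0,0],"jaw": 100}
    - {"dp": [0,0,0.5],"rotation": [0,0,0],"jaw": 100}
    - {"dp": [0,0,0.5],"rotation": [0,0,0],"jaw": 100}

```text
time_s: 11.15
tcp_pos: [0.5422, 0.0944, 0.0186]
eef_rot: [3.141, -0.523, 1.807]
ft_force: [-0.4, -0.1, 1.2]
width: 0.998
grip_force: 0.0
```

>>> drive_tool:
  deltas:
    - {"dp": [0,0,0],"rotation": [0,0,0],"jaw": 70}
    - {"dp": [0,0,0],"rotation": [0,0,0],"jaw": 60}
    - {"dp": [0,0,0],"rotation": [0,0,0],"jaw": 40}
    - {"dp": [0,0,0],"rotation": [0,0,0],"jaw": 30}
    - {"dp": [0,0,0],"rotation": [0,0,0],"jaw": 20}
  force: 50

```text
time_s: 11.65
tcp_pos: [0.5422, 0.0942, 0.019]
eef_rot: [3.141, -0.523, 1.807]
ft_force: [-0.2, -2.4, 1.5]
width: 0.65
grip_force: 54.1
```

>>> drive_tool:
  deltas:
    - {"dp": [0,0,0],"rotation": [0,0,0],"jaw": 20}
    - {"dp": [0,0,0],"rotation": [0,0,0],"jaw": 20}
    - {"dp": [0,0,0],"rotation": [0,0,0],"jaw": 20}

```text
time_s: 11.95
tcp_pos: [0.5422, 0.0943, 0.019]
eef_rot: [3.141, -0.523, 1.807]
ft_force: [0.7, -3.3, 4.3]
width: 0.65
grip_force: 54.2
```

>>> drive_tool:
  deltas:
    - {"dp": [0.25,0,-0.43],"rotation": [0,0,0],"jaw": 20}
    - {"dp": [0.25,0,-0.43],"rotation": [0,0,0],"jaw": 20}
    - {"dp": [0.25,0,-0.43],"rotation": [0,0,0],"jaw": 20}
    - {"dp": [0.25,0,-0.43],"rotation": [0,0,0],"jaw": 20}
    - {"dp": [0.25,0,-0.43],"rotation": [0,0,0],"jaw": 20}

```text
time_s: 12.45
tcp_pos: [0.5419, 0.0946, 0.044]
eef_rot: [-3.142, -0.524, 1.807]
ft_force: [0.8, -0.4, -3.8]
width: 0.653
grip_force: 53.7
```

>>> drive_tool:
  deltas:
    - {"dp": [0,0,0],"rotation": [0,-5,0],"jaw": 20}
    - {"dp": [0,0,0],"rotation": [0,-5,0],"jaw": 20}
    - {"dp": [0,0,0],"rotation": [0,-5,0],"jaw": 20}
    - {"dp": [0,0,0],"rotation": [0,-5,0],"jaw": 20}
    - {"dp": [0,0,0],"rotation": [0,-5,0],"jaw": 20}

```text
time_s: 12.95
tcp_pos: [0.5421, 0.0946, 0.0444]
eef_rot: [3.14, -0.084, 1.807]
ft_force: [-1.2, 0.9, -4.0]
width: 0.649
grip_force: 53.6
```

>>> drive_tool:
  deltas:
    - {"dp": [0,0,0],"rotation": [0,-5,0],"jaw": 20}
    - {"dp": [0,0,0],"rotation": [0,-5,0],"jaw": 20}
    - {"dp": [0,0,0],"rotation": [0,-5,0],"jaw": 20}
    - {"dp": [0,0,0],"rotation": [0,-5,0],"jaw": 20}
    - {"dp": [0,0,0],"rotation": [0,-5,0],"jaw": 20}

```text
time_s: 13.45
tcp_pos: [0.542, 0.0949, 0.0443]
eef_rot: [3.141, 0.351, 1.807]
ft_force: [0.2, 0.0, -3.2]
width: 0.649
grip_force: 53.6
```

>>> drive_tool:
  deltas:
    - {"dp": [0,0,0],"rotation": [0,-5,0],"jaw": 20}
    - {"dp": [0,0,0],"rotation": [0,-5,0],"jaw": 20}
    - {"dp": [0,0,0],"rotation": [0,0,0],"jaw": 20}
    - {"dp": [0,0,0],"rotation": [0,0,0],"jaw": 20}

```text
time_s: 13.85
tcp_pos: [0.5417, 0.0952, 0.0433]
eef_rot: [-3.141, 0.521, 1.808]
ft_force: [-0.1, 0.6, -2.8]
width: 0.648
grip_force: 53.8
```

>>> drive_tool:
  deltas:
    - {"dp": [0.2,0,0.35],"rotation": [0,0,0],"jaw": 20}
    - {"dp": [0.2,0,0.35],"rotation": [0,0,0],"jaw": 20}
    - {"dp": [0.2,0,0.35],"rotation": [0,0,0],"jaw": 20}
    - {"dp": [0.2,0,0.35],"rotation": [0,0,0],"jaw": 20}
    - {"dp": [0.2,0,0.35],"rotation": [0,0,0],"jaw": 20}

```text
time_s: 14.35
tcp_pos: [0.542, 0.0942, 0.0231]
eef_rot: [-3.141, 0.523, 1.807]
ft_force: [-0.3, -0.1, -3.4]
width: 0.649
grip_force: 53.8
```

Run:
```python
from h import *
block(.539,.102,.03,"pics/s6.png")
s=status.read_state();print(s["time_s"],s["tcp_pos"],s["eef_rot"],s["ft_force"].round(1))
```

```text
scene 637 zmax 0.0646 mean [0.5463 0.0858 0.0535] ((542.5617065429688, 92.0760498046875), (68.82955169677734, 52.244834899902344), 13.368118286132812)
  top slope deg [-0.8  2.4] z 0.0626 276 [0.5431 0.0962 0.0626]
top 427 zmax 0.0668 mean [0.5421 0.0916 0.0572] ((541.3267211914062, 95.08340454101562), (65.94670867919922, 51.12052917480469), 14.95556640625)
  top slope deg [0.6 0.5] z 0.0642 207 [0.5407 0.0995 0.0642]
14.45 [0.54161532 0.09423191 0.02270303] [-3.14039363  0.52358499  1.80741546] [-0.1  0.5 -3.2]
```

Level, with about 4 mm to go.

>>> drive_tool:
  deltas:
    - {"dp": [0.1,0,0.17],"rotation": [0,0,0],"jaw": 20}
    - {"dp": [0,0,0],"rotation": [0,0,0],"jaw": 20}

```text
time_s: 14.65
tcp_pos: [0.5419, 0.0945, 0.0213]
eef_rot: [-3.141, 0.524, 1.807]
ft_force: [-1.1, -0.5, -3.8]
width: 0.652
grip_force: 53.8
```

>>> drive_tool:
  deltas:
    - {"dp": [0.05,0,0.09],"rotation": [0,0,0],"jaw": 20}
    - {"dp": [0,0,0],"rotation": [0,0,0],"jaw": 20}

```text
time_s: 14.85
tcp_pos: [0.542, 0.0945, 0.0204]
eef_rot: [3.142, 0.524, 1.807]
ft_force: [0.4, -0.3, -2.4]
width: 0.652
grip_force: 53.8
```

>>> drive_tool:
  deltas:
    - {"dp": [0.03,0,0.06],"rotation": [0,0,0],"jaw": 20}
    - {"dp": [0,0,0],"rotation": [0,0,0],"jaw": 20}

```text
time_s: 15.05
tcp_pos: [0.542, 0.0944, 0.0198]
eef_rot: [3.142, 0.524, 1.807]
ft_force: [-0.4, -0.1, -4.0]
width: 0.649
grip_force: 53.8
```

>>> drive_tool:
  deltas:
    - {"dp": [0.03,0,0.06],"rotation": [0,0,0],"jaw": 20}
    - {"dp": [0,0,0],"rotation": [0,0,0],"jaw": 20}

```text
time_s: 15.25
tcp_pos: [0.542, 0.0943, 0.0191]
eef_rot: [-3.142, 0.524, 1.807]
ft_force: [-0.5, -0.6, -3.1]
width: 0.65
grip_force: 53.8
```

>>> drive_tool:
  deltas:
    - {"dp": [0.03,0,0.06],"rotation": [0,0,0],"jaw": 20}
    - {"dp": [0,0,0],"rotation": [0,0,0],"jaw": 20}

```text
time_s: 15.45
tcp_pos: [0.542, 0.0944, 0.0189]
eef_rot: [3.141, 0.524, 1.807]
ft_force: [-2.2, 1.3, 1.6]
width: 0.65
grip_force: 54.1
```

>>> drive_tool:
  deltas:
    - {"dp": [0.03,0,0.05],"rotation": [0,0,0],"jaw": 20}
    - {"dp": [0,0,0],"rotation": [0,0,0],"jaw": 20}

```text
time_s: 15.65
tcp_pos: [0.5421, 0.0944, 0.0188]
eef_rot: [3.141, 0.524, 1.807]
ft_force: [-5.6, 0.7, 7.4]
width: 0.651
grip_force: 54.8
```

Contact. Release, then back out and up.

>>> drive_tool:
  deltas:
    - {"dp": [0,0,0],"rotation": [0,0,0],"jaw": 66}
    - {"dp": [0,0,0],"rotation": [0,0,0],"jaw": 70}
    - {"dp": [0,0,0],"rotation": [0,0,0],"jaw": 80}
    - {"dp": [0,0,0],"rotation": [0,0,0],"jaw": 100}
    - {"dp": [0,0,0],"rotation": [0,0,0],"jaw": 100}
  force: 30

```text
time_s: 16.15
tcp_pos: [0.5421, 0.0943, 0.0178]
eef_rot: [3.142, 0.524, 1.807]
ft_force: [-0.7, -1.0, -0.4]
width: 1.002
grip_force: 0.0
```

>>> drive_tool:
  deltas:
    - {"dp": [0,0,-1],"rotation": [0,0,0],"jaw": 100}
    - {"dp": [0,0,-2],"rotation": [0,0,0],"jaw": 100}
    - {"dp": [0,0,-3],"rotation": [0,0,0],"jaw": 100}
    - {"dp": [0,0,-3],"rotation": [0,0,0],"jaw": 100}
    - {"dp": [0,0,-3],"rotation": [0,0,0],"jaw": 100}

```text
time_s: 16.65
tcp_pos: [0.5277, 0.1534, 0.1236]
eef_rot: [3.141, 0.523, 1.807]
ft_force: [1.1, -0.2, 0.2]
width: 1.001
grip_force: 0.0
```

>>> drive_tool:
  deltas:
    - {"dp": [0,0,-2],"rotation": [0,6,0],"jaw": 100}
    - {"dp": [0,0,-1],"rotation": [0,6,0],"jaw": 100}
    - {"dp": [0,0,0],"rotation": [0,6,0],"jaw": 100}
    - {"dp": [0,0,0],"rotation": [0,0,0],"jaw": 100}
    - {"dp": [0,0,0],"rotation": [0,0,0],"jaw": 100}

```text
time_s: 17.15
tcp_pos: [0.5247, 0.1658, 0.1487]
eef_rot: [3.141, 0.211, 1.806]
ft_force: [-0.6, 0.1, -0.1]
width: 1.001
grip_force: 0.0
```

Run:
```python
from h import *
block(.539,.102,.02,"pics/s7.png")
c=imaging.camera("scene")["image"];d=np.abs(c.astype(int)-np.load("scene0.npz")["im"]).max(-1)
cv2.imwrite("pics/s8.png",c[:,:,::-1])
```

```text
scene 647 zmax 0.0603 mean [0.5476 0.0875 0.0481] ((541.1546020507812, 98.29855346679688), (57.079315185546875, 64.41229248046875), 14.5479736328125)
  top slope deg [-0.6  1.3] z 0.0584 262 [0.5423 0.0964 0.0584]
top 478 zmax 0.0626 mean [0.5401 0.0956 0.0528] ((539.0707397460938, 101.257568359375), (56.27857208251953, 63.295921325683594), 13.251853942871094)
  top slope deg [-0.6  0.3] z 0.06 239 [0.5387 0.1003 0.06  ]
```

View pics/s7.png

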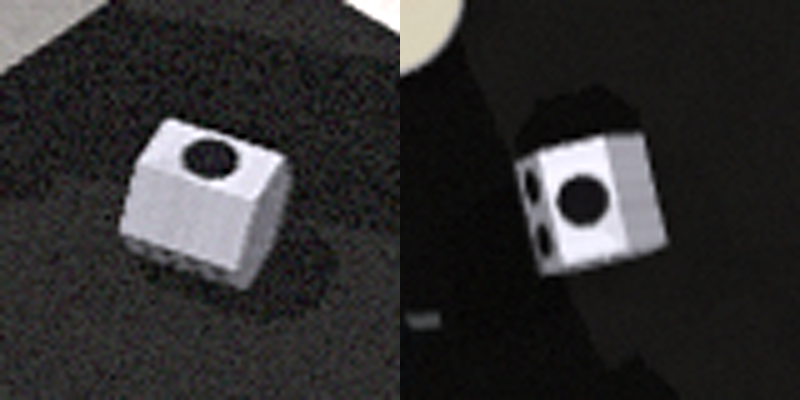

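View pics/s8.png

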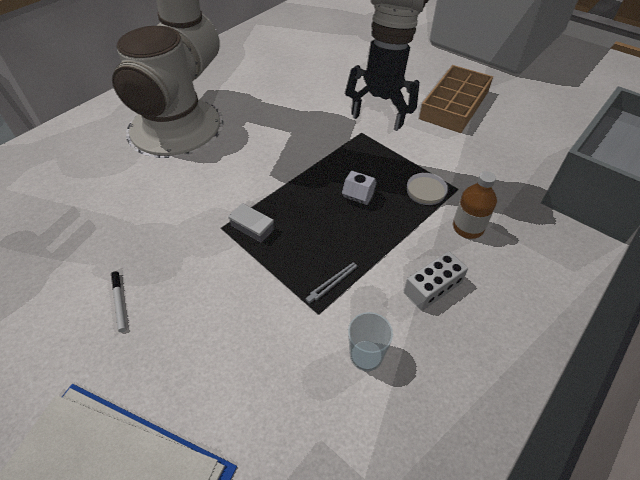

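The large-hole face at (360,178) is up, with the block flat on the mat. The gripper is clear at (385,100), and the other things are where they were.

```bash
python3 -c "
from plant import job
print(job.job_done())"
```

```text
the job is handed in; nothing more can be done
None
```

The block was rolled to the two-hole face, set down and released, then rolled to the large-hole face, where it was lying flat, released and still on the mat when I handed the job in at about 17 s; nothing else on the bench moved.

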